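Clip the tube block into the dry-block station and cover it

ROBOT

A 7-joint arm with a two-finger parallel gripper is mounted at the origin on a cart in front of the work surface, level with it; the furniture and walls round the work are solid. World frame = base frame: x ahead of the robot, y to its left, z up, the work surface at z = 0. Lengths are in m, angles in rad, forces in N, time in s.
With the tool pointing down it reaches from about 0.425 to 0.975 m from the base axis. Payload 16.7 kg.
Tool frame: the origin (TCP) lies at the centre of the arm's flange, where the gripper is bolted on; the fingertips stand manip.finger_overhang ahead of it and the grasp point (between the pads) lies 155 mm ahead of it (manip.finger_overhang is the distance from the TCP to the fingertips, in m); z points along the fingers, y is the line along which they close (so a half turn about z gives the same grasp; the last joint's range is limited). The gripper opens to 85 mm and grips with 20 to 120 N. Pads are 22 mm wide; open, the fingers measure 114 mm over their backs; the gripper's body (76 mm by 85 mm) begins 54 mm behind the grasp point. The pads swing forward as they close: fully open they stand 13 mm farther back than shut.
Start: joints at [1.185, 0.426, 0.074, 1.606, -0.034, 1.111, -0.067], TCP at [0.158, -0.656, 0.405] pointing down, gripper open.
Joint ranges: [-2.85, 2.85], [-0.5, 2.14], [-1.23, 1.37], [0.21, 2.46], [-1.02, 4.16], [0.16, 2.05], [-2.73, 2.73]. Speed limits (rad/s): [1.89, 1.89, 2.39, 2.39, 3.01, 3.01, 3.01].

INTERFACE

Orientations are given as a rotation vector (axis times angle).
In Python, from cell import manip gives the robot as it stands.
- The arm moves only by the tool move_arm, never from a script. Its argument "series" is a list of rows, each a list of 7 numbers: the shift along the tool's x, y, z normalised to -1 to 1, where 1 is 0.4 m, then the turn, a rotation vector about the tool's x, y, z normalised to -1 to 1, where 1 is 180 degrees, then the finger opening in mm, from 0 to 85.4. In form: [[dx, dy, dz, rx, ry, rz, fingers], ...]. A call has exactly 8 rows; each row is the pose to reach, as a shift and turn from the pose commanded when the call began, along the tool's axes at that moment, turning the shorter way round; what a row does not reach only later rows make up. A row lasts 1/10 s, in which the tool goes at most 50 mm and 8.59 degrees, less where a joint would pass 70% of its speed; a pose out of reach is approached as far as the arm can. A call with a number of a shift or a turn outside -1 to 1 is refused whole. A call with a gripper value outside its range is refused whole. The fingers move at their own pace and stop on an object; "grip_force" is the grip in N (left out, the last holds). Time passes only in rows, so rows that repeat a pose let the fingers close, or fill a call up. It gives the time, the measured TCP pose, the force, the opening and the grip force at its end, in the units of the state.
- manip.read_state(): the state, without advancing time (a new reading comes with each control period).
- manip.snapshot(name): name is "scene" or "top" or "wrist"; returns a dict with "image" (480x640x3 uint8, red, green, blue), "mtx" (3x3 intrinsics, pixels), "k1" (the pictures are not rectified: a ray, as slopes to the right and down, at radius r is drawn at 1 + k1 r^2 times it, then the intrinsics apply), "R" (3x3) and "t" (3): a world point X has camera coordinates R X + t; the wrist camera has in their place "T_tool_cam" (4x4, takes a point from camera to tool coordinates, whose origin is the TCP and whose axes are the flange's). Camera axes: x right, y down, z forward; pixel columns grow to the right and rows downward; lengths in m; the calibration is good to about 2 mm. A picture is of the moment at which its call begins: read the wrist's pose just before it. There is no depth.
- manip.job_done(): hands the job in; it is judged then, once.
The state is a dict: "time_s": time; "joint_positions": joint angles; "dq": joint speeds; "joint_efforts": joint torques, N m; "eef_pos": TCP position; "tool_rot": TCP orientation; "wrist_force": force on the tool from outside, world axes, zero at the start; "wrist_torque": the same for the moment, N m; "finger_gap": finger opening in m; "gripper_force": force on a finger pad.
Only numpy, scipy, OpenCV 4.12 (cv2) and the standard library are available. Lean on these libraries where they do the work, as an engineer would, in place of code of your own. Each camera call takes 0.05 s, during which the arm holds its last target. There are 200 camera calls.

TASK

Fit the metal tube block into the open-topped dry-block station: slide its two end ears down into the slots, past the spring clips, until the block is fully home and flat on the floor of the well. Then set the loose cover on the station's rim so that it is seated and level all round. Do not knock the pen and the USB stick lying between them out of place.

Things in the scene. Friction and masses are not known exactly. Their poses are not given: they have to be found in the camera images.
- station: Fixed dry-block station: open-topped white box, 108 (x) x 156 (y) x 66 mm high, small black display on its front (-x) side. Origin at the centre of its underside. Inside is a well 90 (x) x 142 (y) mm, its floor 14 mm above the underside, with a steel slot, open at the top, at each y end for one ear of the block.
- slot_left (a point): Middle of the +y slot at floor height, 59 mm from the station's centre; axes as the station. Both slots: 19 mm wide (x), back 66 mm from the station's centre; cheeks 14 mm deep (y) reach 26 mm above the floor, with mouths flaring outward up to 34 mm. In each, two round-nosed steel clips on springs, one on either side in x, noses centred 14.5 mm above the floor, 12 mm apart when free.
- slot_right (a point): Middle of the -y slot at floor height, 59 mm from the station's centre; axes as the station. Clips as in the other: the block's weight does not open them, its ears stop on the noses about 19 mm short of home; a push of about 10 N (20 N or more if held off-centre) takes both ears past, then the noses lie over the tops of the ears.
- seat (a point): Centre of the floor of the station's well, 14 mm above the station's underside; axes as the station. The block's origin comes here when it is home.
- rim (a point): Centre of the station's mouth at rim height, 66 mm above the station's underside; axes as the station. The underside of the cover's panel comes to this height; the cover's origin then lies 8 mm below this point.
- block: Loose metal tube block, 0.3 kg: plate 66 (x) x 92 (y) x 10 mm with eight holes; an ear 16 (x) x 10 mm stands out 18 mm from the middle of each y end (128 mm over the ears); upright solid grip in the middle, 12 (x) x 60 (y) mm, from 10 to 46 mm above the underside. Origin at the centre of the underside, z up; starts flat on the worktop. Half a turn about z makes no difference.
- cover: Loose grey cover, 0.22 kg: panel 104 (x) x 152 (y) x 4 mm; below it a tapered lip 8 mm deep, about 83 x 135 mm, fits the well with 3 mm to spare a side; on top a bar handle 12 (x) x 74 (y) mm, bar 28 to 42 mm above the lip's lower edge. Origin at the centre of the lip's lower edge, z up; starts standing on its lip. Half a turn about z makes no difference.
- marker: White pen lying on the worktop between the task's things, 10 x 142 x 12 mm, long along its y. Origin at the centre of its underside. Not to be pushed about.
- usb_stick: USB stick lying on the worktop between the task's things, 17 x 54 x 8 mm, long along its y. Origin at the centre of its underside. Not to be pushed about.

How it is judged:
On the way, in this order (a step that is already met when the one before it is completed fails the run):
1. the block is home: ears past the clips, flat on the floor of the well (z of block in the frame of seat between -0.003 and 0.003 m and horizontal distance between block and seat below 0.005 m and angle between the x axis of block and the x axis of station, either way round below 0.06 rad and angle between block's own z axis and vertical below 0.035 rad), for 0.2 s.
2. the cover is seated level on the rim (z of cover in the frame of rim between -0.011 and -0.005 m and horizontal distance between cover and rim below 0.008 m and angle between the x axis of cover and the x axis of station, either way round below 0.1 rad and angle between cover's own z axis and vertical below 0.03 rad), for 0.2 s.
At the end, for the whole second after the job is handed in: The block lies flat (0.035 rad) on the well's floor, within 3 mm of home in height, 5 mm sideways, 0.06 rad in turn; the cover lies level (0.03 rad) on the rim, lip inside, within 3 mm in height, 8 mm sideways, 0.1 rad in turn, at rest (all of step 1 and all of step 2 and linear speed of cover below 0.02 m/s); the robot touches nothing.
It fails at once if the pen or the USB stick is pushed more than 30 mm from its place (distance of any of marker, usb_stick from where it was at the start of the episode above 0.03 m).
It also fails if it takes over 72 s, if anything falls off the work surface, if the arm or the gripper's body presses on something with over 40 N, if the wrist force passes 120 N, or if a joint passes its speed limit or range.

## Working session

There is one attempt and no reset: what is moved stays moved. The work goes in short steps, Python scripts to look and compute and a tool call to move; the robot and the scene stay as the last step left them, time stands still between calls to the robot, and variables do not carry over. Pictures are saved under pics/ and viewed, at most 10 in all, crops included, and the job is handed in when it is done.

Besides the shell and the picture viewer there is one more tool, called after ">>>" by a JSON object that holds its "fn" and its "kwargs", one argument or row to a line. move_arm: Moves the arm, as the interface text tells. Scaled input: -1 to 1 covers 0.4 m each way for a shift and 180 degrees each way for a turn. Its arguments: {"type":"object","properties":{"series":{"type":"array","items":{"type":"array","items":{"type":"number"}}},"grip_force":{"type":"number"}},"required":["series"]}

```bash
ls; mkdir -p pics
cat > h.py <<'E'
import numpy as np, cv2
from scipy.spatial.transform import Rotation as Rot
from cell import manip
def snap(name, f=None):
    s=manip.read_state(); d=manip.snapshot(name)
    if name=="wrist":
        T=np.eye(4); T[:3,:3]=Rot.from_rotvec(s["tool_rot"]).as_matrix(); T[:3,3]=s["eef_pos"]
        C=T@np.array(d["T_tool_cam"]); d["R"]=C[:3,:3].T; d["t"]=-C[:3,:3].T@C[:3,3]
    if f:
        cv2.imwrite(f, cv2.cvtColor(d["image"],cv2.COLOR_RGB2BGR))
        np.savez(f[:-4]+".npz",**{k:np.asarray(d[k]) for k in("image","mtx","k1","R","t")})
    return d
def load(f): 
    z=np.load(f); return {k:z[k] for k in z}
def ray(d,uv):
    K=np.array(d["mtx"]); uv=np.atleast_2d(np.array(uv,float))
    x=cv2.undistortPoints(uv[:,None],K,np.array([float(d["k1"]),0,0,0]))[:,0]
    R=np.array(d["R"]); c=-R.T@np.array(d["t"])
    return c, np.c_[x,np.ones(len(x))]@R
def plane(d,uv,z):
    c,v=ray(d,uv); return c+v*((z-c[2])/v[:,2])[:,None]
def tri(obs):
    A=np.zeros((3,3));b=np.zeros(3)
    for d,uv in obs:
        c,v=ray(d,uv); v=v[0]/np.linalg.norm(v[0]); P=np.eye(3)-np.outer(v,v); A+=P;b+=P@c
    return np.linalg.solve(A,b)
def proj(d,X):
    R=np.array(d["R"]); p=cv2.projectPoints(np.atleast_2d(np.array(X,float)),cv2.Rodrigues(R)[0],np.array(d["t"],float),np.array(d["mtx"]),np.array([float(d["k1"]),0,0,0]))[0][:,0]
    return p
E
python3 - <<'E'
from h import *
s=manip.read_state(); print({k:np.round(v,4) for k,v in s.items()}); print(manip.finger_overhang)
for n in("scene","top","wrist"):
    d=snap(n,f"pics/{n}0.png"); print(n,-d["R"].T@d["t"],d["mtx"][0],d["k1"]); 
a=cv2.imread("pics/scene0.png");
E
```

```text
pics
{'time_s': np.float64(0.0), 'joint_positions': array([ 1.1855,  0.4268,  0.0739,  1.6066, -0.0341,  1.1108, -0.0671]), 'dq': array([ 0.0009, -0.0002, -0.0003,  0.0022, -0.0007, -0.0013,  0.0001]), 'joint_efforts': array([ 1.50000e-03, -9.49829e+01,  3.76220e+00, -4.63518e+01,
        1.93000e-02,  1.00000e-02, -0.00000e+00]), 'eef_pos': array([ 0.1576, -0.6562,  0.404 ]), 'tool_rot': array([-3.1185e+00, -3.6930e-01,  4.0000e-04]), 'wrist_force': array([ 0.7173,  0.6766, -0.0639]), 'wrist_torque': array([0.0045, 0.0193, 0.0403]), 'gripper_force': np.float64(0.0), 'finger_gap': np.float64(0.0857)}
0.1734
scene [-0.49644137  0.43240789  0.91243802] [559.10906023   0.         321.25342859] -0.044976608578869044
top [ 0.43983274 -0.14651432  1.00446149] [444.616934     0.         317.01639919] -0.05148442895393512
wrist [ 0.23078921 -0.63780911  0.37373393] [432.84083464   0.         319.79183955] -0.045990743268558336
```

View pics/top0.png

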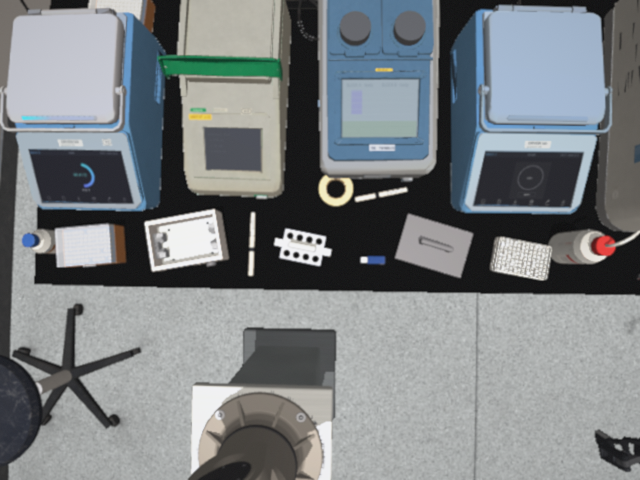

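View pics/scene0.png

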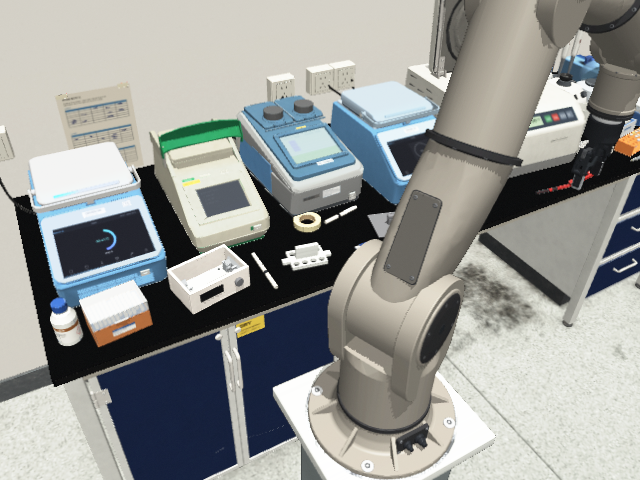

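The top view shows the station at about (187,240), pen (252,243), block (303,247), USB stick (372,260) and cover (435,245). The scene view shows the same layout, with the station and block clear and the cover partly hidden by the arm. First I'll get coarse poses.

Run:
```python
from h import *
d=load("pics/top0.npz"); im=d["image"]
g=im.max(2); m=(g>70).astype(np.uint8)
for n,(x0,y0,x1,y1),z in (("station",(140,205,231,276),.066),("pen",(244,207,260,280),.006),("block",(268,222,338,270),.01),("usb",(356,250,390,268),.004),("cover",(390,210,478,280),.012)):
    mm=np.zeros_like(m); mm[y0:y1,x0:x1]=m[y0:y1,x0:x1]
    c=np.vstack([k for k in cv2.findContours(mm,0,2)[0] if cv2.contourArea(k)>15])
    h=cv2.convexHull(c)
    P=plane(d,h[:,0],z)[:,:2].astype(np.float32)
    r=cv2.minAreaRect(P); print(n,np.round(r[0],4),np.round(r[1],4),round(r[2],1))
```

```text
station [0.4901 0.1637] [0.1462 0.1826] 6.8
pen [0.4748 0.0276] [0.0156 0.1472] 89.0
block [ 0.4687 -0.0876] [0.1334 0.0721] 79.5
usb [ 0.4417 -0.2455] [0.0179 0.0561] 0.9
cover [ 0.5008 -0.3877] [0.1551 0.1572] 74.0
```

```bash
cat >> h.py <<'E'
def Ryaw(yaw): # tool down, tool x at yaw (deg)
    a=np.radians(yaw); return np.array([[np.cos(a),np.sin(a),0],[np.sin(a),-np.cos(a),0],[0,0,-1]])
def go(p,yaw,cur=None):
    if cur is None:
        s=manip.read_state(); R=Rot.from_rotvec(s["tool_rot"]).as_matrix(); p0=np.array(s["eef_pos"])
    else: p0,R=np.array(cur[0]),Ryaw(cur[1])
    sh=R.T@(np.array(p)-p0)/.4; tu=Rot.from_matrix(R.T@Ryaw(yaw)).as_rotvec()/np.pi
    print("row",np.round(np.r_[sh,tu],4).tolist())
def st():
    s=manip.read_state(); R=Rot.from_rotvec(s["tool_rot"]).as_matrix()
    print("t",round(float(s["time_s"]),2),"p",np.round(s["eef_pos"],4),"yaw",np.round(np.degrees(np.arctan2(R[1,0],R[0,0])),2),"zax",np.round(R[:,2],4),"F",np.round(s["wrist_force"],1),"gap",np.round(s["finger_gap"],4),"gf",np.round(s["gripper_force"],1),"q",np.round(s["joint_positions"],2))
E
python3 -c "
from h import *
st(); go([.47,-.465,.42],90)"
```

```text
t 0.15 p [ 0.1576 -0.6562  0.4042] yaw 13.51 zax [-3.e-04  9.e-04 -1.e+00] F [-0.3 -0.5 -0.3] gap 0.0854 gf 0.0 q [ 1.19  0.43  0.07  1.61 -0.03  1.11 -0.07]
row [0.8709, -0.2823, -0.0393, -0.0003, -0.0002, -0.4249]
```

>>> {"fn": "move_arm", "kwargs": {
  "series": [
    [0.87,-0.28,-0.04,0,0,-0.425,85],
    [0.87,-0.28,-0.04,0,0,-0.425,85],
    [0.87,-0.28,-0.04,0,0,-0.425,85],
    [0.87,-0.28,-0.04,0,0,-0.425,85],
    [0.87,-0.28,-0.04,0,0,-0.425,85],
    [0.87,-0.28,-0.04,0,0,-0.425,85],
    [0.87,-0.28,-0.04,0,0,-0.425,85],
    [0.87,-0.28,-0.04,0,0,-0.425,85]
  ]
}}

```text
time_s: 0.95
eef_pos: [0.4746, -0.4619, 0.4208]
tool_rot: [2.353, 2.081, 0.004]
wrist_force: [0.8, -0.0, -0.8]
finger_gap: 0.0849
gripper_force: 0.0
```

```bash
python3 -c "
from h import *
st(); snap('wrist','pics/w1.png'); st(); go([.48,-.05,.42],90)"
```

```text
t 0.95 p [ 0.4746 -0.4619  0.4208] yaw 82.98 zax [ 0.0019  0.0017 -1.    ] F [ 0.8 -0.  -0.8] gap 0.0849 gf 0.0 q [ 0.88  0.41 -0.28  1.6   0.12  1.15  0.46]
t 1.0 p [ 0.475  -0.4617  0.4207] yaw 83.59 zax [ 0.0018  0.0018 -1.    ] F [ 0.5  1.4 -0.5] gap 0.0851 gf 0.0 q [ 0.88  0.41 -0.28  1.6   0.12  1.15  0.47]
row [1.0243, -0.1025, 0.0035, 0.0006, -0.0006, -0.0356]
```

View pics/w1.png

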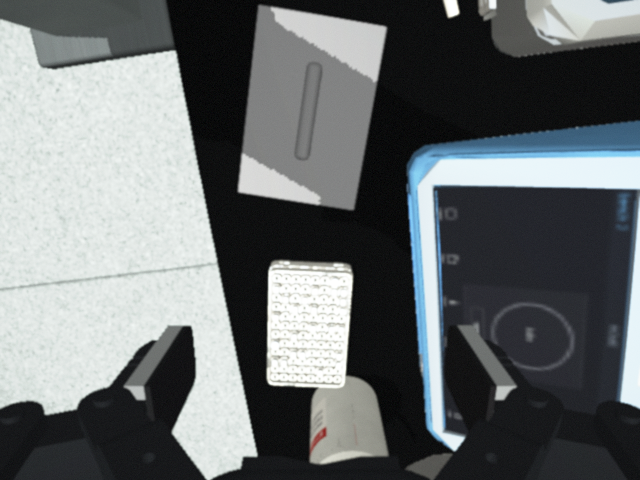

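The wrist view shows the cover at about (312,108), with its handle running from (314,68) to (302,155). A tip rack and bottle are below it, and a balance is to the right. Next I'll move towards the block.

>>> {"fn": "move_arm", "kwargs": {
  "series": [
    [0.85,-0.1,0,0,0,-0.036,85],
    [0.85,-0.1,0,0,0,-0.036,85],
    [0.85,-0.1,0,0,0,-0.036,85],
    [0.85,-0.1,0,0,0,-0.036,85],
    [0.85,-0.1,0,0,0,-0.036,85],
    [0.85,-0.1,0,0,0,-0.036,85],
    [0.85,-0.1,0,0,0,-0.036,85],
    [0.85,-0.1,0,0,0,-0.036,85]
  ]
}}

```text
time_s: 1.8
eef_pos: [0.476, -0.1186, 0.4211]
tool_rot: [2.239, 2.204, 0.001]
wrist_force: [0.2, -1.8, -0.6]
finger_gap: 0.085
gripper_force: 0.0
```

```bash
python3 -c "
from h import *
st(); snap('wrist','pics/w2.png'); st(); go([.48,.05,.42],90)"
```

```text
t 1.8 p [ 0.476  -0.1186  0.4211] yaw 89.08 zax [ 6.e-04  6.e-04 -1.e+00] F [ 0.2 -1.8 -0.6] gap 0.085 gf 0.0 q [ 0.57  0.14 -0.49  1.97  0.07  1.05  0.03]
t 1.85 p [ 0.4759 -0.1215  0.421 ] yaw 88.94 zax [ 3.e-04 -2.e-04 -1.e+00] F [ 0.7 -1.9  0. ] gap 0.085 gf 0.0 q [ 0.57  0.14 -0.49  1.96  0.08  1.05  0.03]
row [0.429, 0.0022, 0.0024, 0.0001, 0.0001, -0.0059]
```

View pics/w2.png

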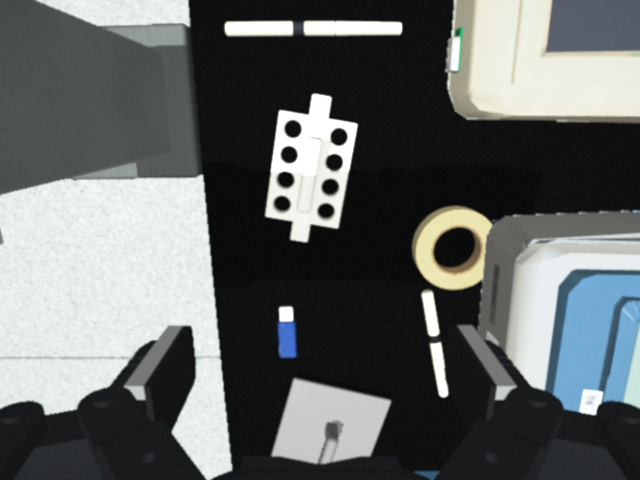

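This view shows the block at about (312,168) with its ears at (321,100) and (300,235), the pen at (313,29) and the USB stick at (287,332). The station is next.

>>> {"fn": "move_arm", "kwargs": {
  "series": [
    [0.2,0,0,0,0,-0.006,85],
    [0.4,0,0,0,0,-0.006,85],
    [0.43,0,0,0,0,-0.006,85],
    [0.43,0,0,0,0,-0.006,85],
    [0.43,0,0,0,0,-0.006,85],
    [0.43,0,0,0,0,-0.006,85],
    [0.43,0,0,0,0,-0.006,85],
    [0.43,0,0,0,0,-0.006,85]
  ]
}}

```text
time_s: 2.65
eef_pos: [0.4799, 0.0467, 0.4206]
tool_rot: [-2.228, -2.215, 0.0]
wrist_force: [0.8, -0.1, -0.6]
finger_gap: 0.0851
gripper_force: 0.0
```

```bash
python3 -c "
from h import *
st(); snap('wrist','pics/w3.png'); st(); go([.48,.05,.42],90)"
```

```text
t 2.65 p [0.4799 0.0467 0.4206] yaw 89.69 zax [-2.e-04 -2.e-04 -1.e+00] F [ 0.8 -0.1 -0.6] gap 0.0851 gf 0.0 q [ 0.35  0.14 -0.63  1.98  0.09  1.06 -0.32]
t 2.7 p [0.4799 0.047  0.4207] yaw 89.71 zax [-1.e-04 -1.e-04 -1.e+00] F [-0.6 -0.6 -0.2] gap 0.0852 gf 0.0 q [ 0.35  0.14 -0.63  1.98  0.09  1.06 -0.32]
row [0.0076, 0.0002, 0.0016, -0.0, 0.0, -0.0016]
```

View pics/w3.png

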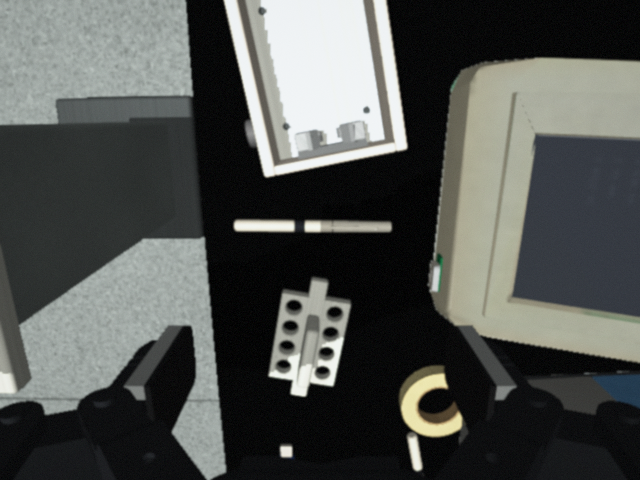

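The station's near end shows outer rim corners at about (269,176) and (406,148), the pen is at (313,227) and the block at (310,335). I need one more view further along to see the whole station.

>>> {"fn": "move_arm", "kwargs": {
  "series": [
    [0.1,0,0,0,0,0,85],
    [0.2,0,0,0,0,0,85],
    [0.28,0,0,0,0,0,85],
    [0.28,0,0,0,0,0,85],
    [0.28,0,0,0,0,0,85],
    [0.28,0,0,0,0,0,85],
    [0.28,0,0,0,0,0,85],
    [0.28,0,0,0,0,0,85]
  ]
}}

```text
time_s: 3.5
eef_pos: [0.4803, 0.1593, 0.4208]
tool_rot: [2.226, 2.216, -0.0]
wrist_force: [0.1, -1.0, 0.3]
finger_gap: 0.0852
gripper_force: 0.0
```

```bash
python3 -c "
from h import *
st(); snap('wrist','pics/w4.png'); st()"
```

```text
t 3.5 p [0.4803 0.1593 0.4208] yaw 89.74 zax [ 1.e-04 -2.e-04 -1.e+00] F [ 0.1 -1.   0.3] gap 0.0852 gf 0.0 q [ 0.18  0.2  -0.7   1.93  0.14  1.07 -0.59]
t 3.55 p [0.4803 0.1595 0.4208] yaw 89.75 zax [ 2.e-04 -1.e-04 -1.e+00] F [ 1.5 -0.4  0.4] gap 0.0848 gf 0.0 q [ 0.18  0.2  -0.7   1.93  0.14  1.07 -0.59]
```

View pics/w4.png

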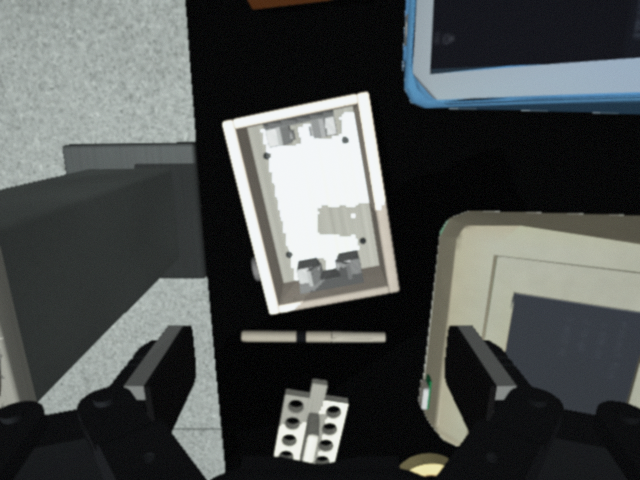

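The whole station is visible, with rim corners at about (223,123), (368,93), (398,290) and (274,313). Now I'll measure the station and block.

```bash
cat > meas.py <<'E'
from h import *
def quad(d,box,th):
    x0,y0,x1,y1=box; g=d["image"].min(2); m=np.zeros_like(g); m[y0:y1,x0:x1]=(g[y0:y1,x0:x1]>th)*255
    c=max(cv2.findContours(m,0,cv2.CHAIN_APPROX_NONE)[0],key=cv2.contourArea); h=cv2.convexHull(c)[:,0]
    e=1.
    while True:
        q=cv2.approxPolyDP(h,e,True)
        if len(q)<=4: break
        e+=.3
    q=q[:,0].astype(float); P=c[:,0].astype(float); L=[]
    for i in range(4):   # refine each side with a robust line fit through hull-near pixels
        a,b=q[i],q[(i+1)%4]; u=(b-a)/np.linalg.norm(b-a); n=np.array([-u[1],u[0]]); s=(P-a)@u; t=(P-a)@n
        k=(abs(t)<4)&(s>.12*np.linalg.norm(b-a))&(s<.88*np.linalg.norm(b-a))
        vx,vy,px,py=cv2.fitLine(P[k].astype(np.float32),cv2.DIST_HUBER,0,.01,.01).ravel(); nn=np.array([-vy,vx]); L.append((nn,nn@[px,py]))
    return np.array([np.linalg.solve(np.array([L[i-1][0],L[i][0]]),[L[i-1][1],L[i][1]]) for i in range(4)])
def holes(d,box,th=90,amin=60):
    x0,y0,x1,y1=box; g=d["image"].max(2)[y0:y1,x0:x1]
    cs,hi=cv2.findContours((g>th).astype(np.uint8),cv2.RETR_CCOMP,cv2.CHAIN_APPROX_NONE)
    out=[]
    for c,h in zip(cs,hi[0]):
        if h[3]>=0 and cv2.contourArea(c)>amin: out.append(np.r_[np.array(cv2.fitEllipse(c)[0])+[x0,y0],cv2.contourArea(c)])
    return np.array(out)
E
python3 - <<'E'
from meas import *
w2,w3,w4,top=[load(f"pics/{n}.npz") for n in("w2","w3","w4","top0")]
q=quad(w4,(205,80,408,322),95); print(np.round(q,1).tolist())
P=plane(w4,q,.066); print(np.round(P,4).tolist()); print("side",np.round(np.linalg.norm(P-np.roll(P,-1,0),axis=1),4),"c",np.round(P.mean(0),4))
r=proj(w3,P); print("pred in w3",np.round(r,1).tolist()); print("pred in top",np.round(proj(top,P),1).tolist())
for n,w,b in(("w2",w2,(255,85,365,250)),("w3",w3,(262,270,358,400))):
    H=holes(w,b,90,30); print(n,np.round(H,1).tolist())
    if len(H)==8:
        X=plane(w,H[:,:2],.01); print(np.round(X[:,:2],4).tolist(),X.mean(0))
E
```

```text
[[368.29998779296875, 90.5], [398.70001220703125, 290.3999938964844], [268.6000061035156, 314.20001220703125], [220.8000030517578, 120.9000015258789]]
[[0.516, 0.2536, 0.066], [0.5445, 0.1012, 0.066], [0.4385, 0.0807, 0.066], [0.4099, 0.2336, 0.066]]
side [0.1551 0.108  0.1555 0.1079] c [0.4772 0.1673 0.066 ]
pred in w3 [[372.3, -90.7], [406.4, 147.7], [263.1, 176.6], [210.7, -54.5]]
pred in top [[143.2, 221.7], [213.2, 209.3], [221.5, 259.0], [150.7, 271.1]]
w2 [[325.5, 210.5, 197.0], [281.9, 203.4, 194.0], [329.7, 186.4, 210.5], [285.3, 179.2, 210.0], [333.8, 161.9, 217.5], [288.9, 154.3, 216.5], [338.5, 136.5, 228.0], [292.5, 128.5, 229.0]]
[[0.4819, -0.1223], [0.4432, -0.1151], [0.4859, -0.1007], [0.447, -0.0936], [0.4897, -0.0795], [0.451, -0.0723], [0.4939, -0.0581], [0.4549, -0.0508]] [ 0.46844311 -0.08654034  0.01      ]
w3 [[321.7, 370.9, 112.5], [282.8, 364.5, 116.5], [325.6, 352.2, 128.5], [286.5, 345.6, 141.0], [330.1, 332.6, 161.5], [290.0, 326.0, 156.0], [334.2, 312.6, 167.5], [293.6, 305.8, 171.0]]
[[0.4813, -0.1214], [0.4423, -0.1137], [0.4853, -0.1001], [0.4467, -0.0925], [0.4898, -0.0784], [0.4507, -0.071], [0.4937, -0.057], [0.4548, -0.0496]] [ 0.46806585 -0.08544443  0.01      ]
```

Run:
```python
from meas import *
w1,w2,w3,w4,top=[load(f"pics/{n}.npz") for n in("w1","w2","w3","w4","top0")]
H2=holes(w2,(255,85,365,250),90,30);H3=holes(w3,(262,270,358,400),90,30)
X=np.array([tri([(w2,a[:2]),(w3,b[:2])]) for a,b in zip(H2,H3)]); print("block plate",X.mean(0),X[:,2].round(4))
q4=quad(w4,(205,80,408,322),95)
# near rim edge in w3: outer lower boundary + right side
g=w3["image"].min(2); 
bot=[(c,max(np.where(g[100:200,c]>95)[0])+100) for c in range(285,395,4)]
rt=[(max(np.where(g[r,350:415]>95)[0])+350,r) for r in range(10,135,4)]
lt=[(min(np.where(g[r,215:330]>95)[0])+215,r) for r in range(10,95,4)]
def fl(p):
    vx,vy,x,y=cv2.fitLine(np.float32(p),cv2.DIST_HUBER,0,.01,.01).ravel(); return np.cross([x,y,1],[x+vx,y+vy,1])
c1=np.cross(fl(bot),fl(rt));c1=c1[:2]/c1[2];c2=np.cross(fl(bot),fl(lt));c2=c2[:2]/c2[2]
print("w3 corners",c1,c2, tri([(w3,c1),(w4,q4[1])]),tri([(w3,c2),(w4,q4[2])]))
# grip top ends, grip brighter in top: print crops
crop=lambda w,b,k:cv2.resize(w["image"][b[1]:b[3],b[0]:b[2],::-1],None,fx=k,fy=k,interpolation=cv2.INTER_CUBIC)
a=crop(w2,(255,85,365,250),3.5);b=crop(w3,(255,265,365,405),3.5)
o=np.zeros((600,800,3),np.uint8);o[:a.shape[0],:a.shape[1]]=a[:600];o[:b.shape[0],400:400+b.shape[1]]=b[:600]
cv2.imwrite("pics/grip.png",o)
```

```text
block plate [ 0.46815842 -0.08681374  0.00747308] [0.0081 0.0067 0.0086 0.0073 0.0075 0.007  0.0075 0.0072]
w3 corners [407.46107302 148.54616302] [263.64873134 177.23031438] [0.54518285 0.10044567 0.06437321] [0.43849655 0.08005073 0.06466156]
```

View pics/grip.png

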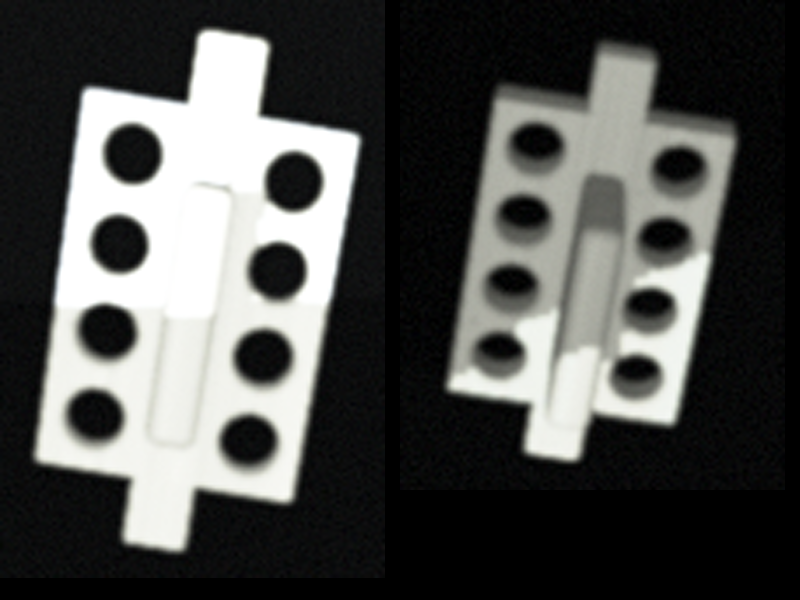

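The crops show the grip top's ends: far at (315,137.6) and near at (303.6,211.6) in w2, and (312.4,330.7) and (302.7,387) in w3.

Run:
```python
from h import *
w2,w3=load("pics/w2.npz"),load("pics/w3.npz")
a=tri([(w2,(315,137.6)),(w3,(312.4,330.7))]);b=tri([(w2,(303.6,211.6)),(w3,(302.7,387))]);print(a,b,(a+b)/2,np.degrees(np.arctan2(*(a-b)[1::-1])))
st(); go([.4683,-.0865,.27],79.4)
```

```text
[ 0.47376768 -0.05716547  0.04652475] [ 0.46368963 -0.1153831   0.04600934] [ 0.46872865 -0.08627429  0.04626704] 80.17886654441256
t 3.55 p [0.4803 0.1595 0.4208] yaw 89.75 zax [ 2.e-04 -1.e-04 -1.e+00] F [ 1.5 -0.4  0.4] gap 0.0848 gf 0.0 q [ 0.18  0.2  -0.7   1.93  0.14  1.07 -0.59]
row [-0.615, -0.0273, 0.3771, 0.0001, 0.0, 0.0575]
```

>>> {"fn": "move_arm", "kwargs": {
  "series": [
    [-0.1,0,0.06,0,0,0.02,70],
    [-0.2,-0.01,0.12,0,0,0.04,70],
    [-0.31,-0.02,0.19,0,0,0.057,70],
    [-0.42,-0.027,0.26,0,0,0.057,70],
    [-0.53,-0.027,0.33,0,0,0.057,70],
    [-0.615,-0.027,0.377,0,0,0.057,70],
    [-0.615,-0.027,0.377,0,0,0.057,70],
    [-0.615,-0.027,0.377,0,0,0.057,70]
  ]
}}

```text
time_s: 4.35
eef_pos: [0.4684, -0.0868, 0.2695]
tool_rot: [-2.416, -2.007, 0.001]
wrist_force: [0.4, 0.5, 0.6]
finger_gap: 0.07
gripper_force: 0.0
```

```bash
python3 -c "
from h import *
st(); go([.4685,-.0865,.195],79.6)"
```

```text
t 4.35 p [ 0.4684 -0.0868  0.2695] yaw 79.42 zax [-1.1e-03  5.0e-04 -1.0e+00] F [0.4 0.5 0.6] gap 0.07 gf 0.0 q [ 0.48  0.33 -0.5   2.14  0.23  0.73 -0.36]
row [0.0007, 0.0004, 0.1862, -0.0004, -0.0001, -0.001]
```

>>> {"fn": "move_arm", "kwargs": {
  "series": [
    [0,0,0.06,0,0,0,50],
    [0,0,0.12,0,0,0,50],
    [0,0,0.17,0,0,0,50],
    [0,0,0.186,0,0,0,50],
    [0,0,0.186,0,0,0,50],
    [0,0,0.186,0,0,0,8],
    [0,0,0.186,0,0,0,8],
    [0,0,0.186,0,0,0,8]
  ],
  "grip_force": 80
}}

```text
time_s: 5.15
eef_pos: [0.469, -0.0858, 0.1966]
tool_rot: [2.413, 2.009, 0.001]
wrist_force: [-6.2, 1.7, 16.9]
finger_gap: 0.0106
gripper_force: 78.1
```

>>> {"fn": "move_arm", "kwargs": {
  "series": [
    [0,0,0,0,0,0,8],
    [0,0,0,0,0,0,8],
    [0,0,-0.02,0,0,0,8],
    [0,0,-0.05,0,0,0,8],
    [0,0,-0.12,0,0,0,8],
    [0,0,-0.22,0,0,0,8],
    [0,0,-0.32,0,0,0,8],
    [0,0,-0.32,0,0,0,8]
  ]
}}

```text
time_s: 5.95
eef_pos: [0.4698, -0.0857, 0.329]
tool_rot: [2.41, 2.006, 0.007]
wrist_force: [-0.2, -0.3, -4.5]
finger_gap: 0.0103
gripper_force: 78.8
```

```bash
python3 -c "
from h import *
st(); go([.4774,.1673,.32],100.6)"
```

```text
t 5.95 p [ 0.4698 -0.0857  0.329 ] yaw 79.56 zax [ 0.0076 -0.0018 -1.    ] F [-0.2 -0.3 -4.5] gap 0.0103 gf 78.8 q [ 0.52  0.24 -0.54  2.09  0.16  0.85 -0.29]
row [0.6254, -0.0961, 0.0214, 0.0024, 0.0006, -0.1169]
```

>>> {"fn": "move_arm", "kwargs": {
  "series": [
    [0.06,-0.01,0,0,0,-0.02,8],
    [0.15,-0.025,0,0,0,-0.05,8],
    [0.25,-0.04,0,0,0,-0.08,8],
    [0.36,-0.055,0,0,0,-0.11,8],
    [0.47,-0.075,0,0,0,-0.117,8],
    [0.56,-0.088,0,0,0,-0.117,8],
    [0.627,-0.096,0,0,0,-0.117,8],
    [0.627,-0.096,0,0,0,-0.117,8]
  ]
}}

```text
time_s: 6.75
eef_pos: [0.4753, 0.172, 0.3234]
tool_rot: [-1.997, -2.423, -0.002]
wrist_force: [0.5, 0.1, -3.5]
finger_gap: 0.0102
gripper_force: 78.7
```

>>> {"fn": "move_arm", "kwargs": {
  "series": [
    [0,0,0,0,0,0,8],
    [0,0,0,0,0,0,8],
    [0,0,0,0,0,0,8],
    [0,0,0,0,0,0,8],
    [0,0,0,0,0,0,8],
    [0,0,0,0,0,0,8],
    [0,0,0,0,0,0,8],
    [0,0,0,0,0,0,8]
  ]
}}

```text
time_s: 7.55
eef_pos: [0.4763, 0.1678, 0.3236]
tool_rot: [2.006, 2.418, 0.0]
wrist_force: [0.2, -0.8, -4.2]
finger_gap: 0.0103
gripper_force: 78.6
```

```bash
python3 -c "
from h import *
st(); snap('wrist','pics/w5.png'); go([.477,.168,.285],100.7)"
```

```text
t 7.55 p [0.4763 0.1678 0.3236] yaw 100.62 zax [ 1.e-04  0.e+00 -1.e+00] F [ 0.2 -0.8 -4.2] gap 0.0103 gf 78.6 q [ 0.14  0.32 -0.71  2.03  0.27  0.88 -0.53]
row [0.0003, 0.0019, 0.0965, 0.0, -0.0, -0.0004]
```

View pics/w5.png

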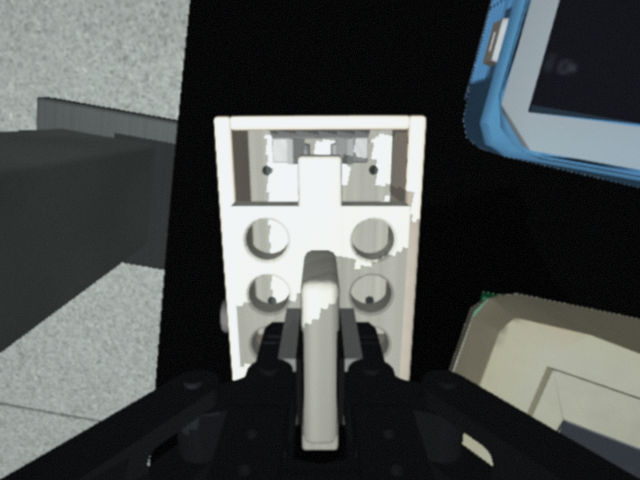

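The held block is square to the station. The ear spans columns 299–341 with its tip at row 156, the plate edge is at row 205, and the station rim spans 215–426. I'll check the numbers.

Run:
```python
from h import *
w=load("pics/w5.npz")
c=np.array([.4763,.1678]); y=np.array([np.cos(np.radians(100.65)),np.sin(np.radians(100.65))]); x=np.array([y[1],-y[0]])
for z in(.137,.135): 
    P=plane(w,[(299,156),(341,156),(232,205),(410,205)],z)[:,:2]-c; print(z,np.round(np.c_[P@x,P@y]*1e3,1).tolist())
P=plane(w,[(215.5,116.5),(426,116.5)],.066)[:,:2]-c; print("rim far",np.round(np.c_[P@x,P@y]*1e3,1).tolist())
q=quad=None
```

```text
0.137 [[-6.4, 62.4], [8.4, 62.4], [-31.3, 44.8], [34.0, 44.7]]
0.135 [[-6.5, 62.2], [8.5, 62.2], [-31.7, 44.5], [34.4, 44.3]]
rim far [[-51.7, 76.5], [54.6, 76.3]]
```

Relative to the station, the block is aligned to about 0.3 mm in both directions, so I'll go straight down.

>>> {"fn": "move_arm", "kwargs": {
  "series": [
    [0,0,0.05,0,0,0,8],
    [0,0,0.1,0,0,0,8],
    [0,0,0.14,0,0,0,8],
    [0,0,0.17,0,0,0,8],
    [0,0,0.19,0,0,0,8],
    [0,0,0.21,0,0,0,8],
    [0,0,0.22,0,0,0,8],
    [0,0,0.22,0,0,0,8]
  ]
}}

```text
time_s: 8.4
eef_pos: [0.4762, 0.1678, 0.2353]
tool_rot: [-2.006, -2.417, 0.0]
wrist_force: [0.3, -1.3, -3.9]
finger_gap: 0.0102
gripper_force: 78.7
```

```bash
python3 -c "
from h import *
st(); go([.4763,.1678,.2105],100.65)"
```

```text
t 8.4 p [0.4762 0.1678 0.2353] yaw 100.63 zax [-3.e-04 -0.e+00 -1.e+00] F [ 0.3 -1.3 -3.9] gap 0.0102 gf 78.7 q [ 0.06  0.45 -0.64  2.09  0.41  0.72 -0.65]
row [-0.0001, 0.0002, 0.062, -0.0001, -0.0, -0.0001]
```

>>> {"fn": "move_arm", "kwargs": {
  "series": [
    [0,0,0.01,0,0,0,8],
    [0,0,0.02,0,0,0,8],
    [0,0,0.03,0,0,0,8],
    [0,0,0.035,0,0,0,8],
    [0,0,0.04,0,0,0,8],
    [0,0,0.045,0,0,0,8],
    [0,0,0.05,0,0,0,8],
    [0,0,0.055,0,0,0,8]
  ],
  "grip_force": 110
}}

```text
time_s: 9.2
eef_pos: [0.4764, 0.1679, 0.2137]
tool_rot: [2.006, 2.417, 0.001]
wrist_force: [0.4, 1.0, -3.0]
finger_gap: 0.01
gripper_force: 95.3
```

```bash
python3 -c "
from h import *
st(); go([.4763,.1678,.2095],100.65)"
```

```text
t 9.2 p [0.4764 0.1679 0.2137] yaw 100.63 zax [ 7.e-04  2.e-04 -1.e+00] F [ 0.4  1.  -3. ] gap 0.01 gf 95.3 q [ 0.04  0.49 -0.61  2.1   0.44  0.68 -0.68]
row [-0.0002, -0.0003, 0.0104, 0.0002, -0.0, -0.0001]
```

>>> {"fn": "move_arm", "kwargs": {
  "series": [
    [0,0,0.004,0,0,0,8],
    [0,0,0.007,0,0,0,8],
    [0,0,0.01,0,0,0,8],
    [0,0,0.012,0,0,0,8],
    [0,0,0.014,0,0,0,8],
    [0,0,0.016,0,0,0,8],
    [0,0,0.016,0,0,0,8],
    [0,0,0.016,0,0,0,8]
  ]
}}

```text
time_s: 10.0
eef_pos: [0.4761, 0.1682, 0.2105]
tool_rot: [2.004, 2.415, -0.001]
wrist_force: [-29.0, -13.5, 92.8]
finger_gap: 0.01
gripper_force: 109.9
```

```bash
python3 -c "
from h import *
st()"
```

```text
t 10.0 p [0.4761 0.1682 0.2105] yaw 100.62 zax [ 0.0021 -0.0027 -1.    ] F [-29.  -13.5  92.8] gap 0.01 gf 109.9 q [ 0.03  0.49 -0.6   2.1   0.45  0.67 -0.69]
```

>>> {"fn": "move_arm", "kwargs": {
  "series": [
    [0,0,-0.004,0,0,0,8],
    [0,0,-0.006,0,0,0,35],
    [0,0,-0.006,0,0,0,35],
    [0,0,-0.006,0,0,0,35],
    [0,0,-0.006,0,0,0,35],
    [0,0,-0.03,0,0,0,35],
    [0,0,-0.1,0,0,0,35],
    [0,0,-0.2,0,0,0,35]
  ]
}}

```text
time_s: 10.8
eef_pos: [0.4756, 0.1677, 0.2872]
tool_rot: [-2.004, -2.416, 0.004]
wrist_force: [0.5, -0.9, -0.1]
finger_gap: 0.0349
gripper_force: 0.0
```

>>> {"fn": "move_arm", "kwargs": {
  "series": [
    [0,0,-0.1,0,0,0,35],
    [0,0,-0.2,0,0,0,35],
    [0,0,-0.3,0,0,0,35],
    [0,0,-0.3,0,0,0,35],
    [0,0,-0.3,0,0,0,35],
    [0,0,-0.3,0,0,0,35],
    [0,0,-0.3,0,0,0,35],
    [0,0,-0.3,0,0,0,35]
  ]
}}

```text
time_s: 11.6
eef_pos: [0.4761, 0.1677, 0.4064]
tool_rot: [-2.005, -2.417, 0.002]
wrist_force: [-0.9, 1.0, -0.1]
finger_gap: 0.035
gripper_force: 0.0
```

Run:
```python
from meas import *
st(); w=snap('wrist','pics/w6.png'); st()
# expected home features: holes & ears
y=np.array([np.cos(np.radians(100.7)),np.sin(np.radians(100.7))]); x=np.array([y[1],-y[0]]); c=np.array([.4772,.1673])
o=w["image"][:,:,::-1].copy()
for i in(-1,1):
    for a,b in((8,64),(8,46),(33,46)):
        for j in(-1,1): 
            p=proj(w,[*(c+x*j*a/1e3+y*i*b/1e3),.024])[0]; cv2.circle(o,tuple(int(v) for v in p),2,(0,0,255),-1)
cv2.imwrite("pics/w6v.png",o)
```

```text
t 11.6 p [0.4761 0.1677 0.4064] yaw 100.64 zax [-0.0016 -0.     -1.    ] F [-0.9  1.  -0.1] gap 0.035 gf 0.0 q [ 0.2   0.22 -0.75  1.94  0.17  1.05 -0.44]
t 11.65 p [0.4762 0.1678 0.4065] yaw 100.64 zax [-0.0013  0.     -1.    ] F [-0.  -0.7 -0.5] gap 0.0347 gf 0.0 q [ 0.2   0.22 -0.75  1.94  0.17  1.05 -0.44]
```

View pics/w6v.png

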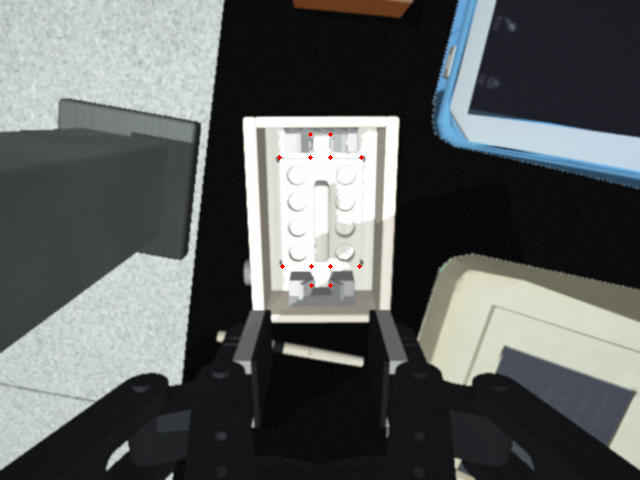

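The block lies home: its plate and ear corners coincide with the predicted marks at z = 24 mm. Now the cover.

Run:
```python
from meas import *
w=load("pics/w1.npz"); q=quad(w,(222,2,395,215),60); print(np.round(q,1).tolist())
P=plane(w,q,.012); print(np.round(P[:,:2],4).tolist(),P.mean(0).round(4),"sides",np.linalg.norm(P-np.roll(P,-1,0),axis=1).round(4))
for i in range(4): v=P[(i+1)%4]-P[i]; print(round(np.degrees(np.arctan2(v[1],v[0])),2))
go([.48,-.2,.42],90)
```

```text
[[258.5, 3.4000000953674316], [387.1000061035156, 25.899999618530273], [353.1000061035156, 209.89999389648438], [236.60000610351562, 192.5]]
[[0.4482, -0.2928], [0.5476, -0.3217], [0.5051, -0.4675], [0.405, -0.4392]] [ 0.4765 -0.3803  0.012 ] sides [0.1035 0.1519 0.104  0.1527]
-16.21
-106.26
164.22
73.55
row [-0.9054, -0.1604, -0.0338, -0.0004, -0.0, 0.0591]
```

>>> {"fn": "move_arm", "kwargs": {
  "series": [
    [-0.08,-0.01,-0.02,0,0,0.02,60],
    [-0.19,-0.03,-0.03,0,0,0.04,60],
    [-0.31,-0.05,-0.03,0,0,0.06,60],
    [-0.43,-0.07,-0.03,0,0,0.06,60],
    [-0.55,-0.09,-0.03,0,0,0.06,60],
    [-0.67,-0.11,-0.03,0,0,0.06,60],
    [-0.79,-0.14,-0.03,0,0,0.06,60],
    [-0.9,-0.16,-0.03,0,0,0.06,60]
  ]
}}

```text
time_s: 12.45
eef_pos: [0.479, -0.2002, 0.4188]
tool_rot: [-2.225, -2.217, 0.001]
wrist_force: [1.5, 0.5, -0.5]
finger_gap: 0.0604
gripper_force: 0.0
```

Run:
```python
from h import *
st(); go([.495,-.33,.42],73.7)
```

```text
t 12.45 p [ 0.479  -0.2002  0.4188] yaw 89.79 zax [-6.e-04  0.e+00 -1.e+00] F [ 1.5  0.5 -0.5] gap 0.0604 gf 0.0 q [ 0.69  0.19 -0.47  1.91  0.1   1.06  0.18]
row [-0.3243, 0.0412, -0.0029, -0.0002, 0.0, 0.0894]
```

>>> {"fn": "move_arm", "kwargs": {
  "series": [
    [-0.1,0.01,0,0,0,0.03,60],
    [-0.2,0.025,0,0,0,0.06,60],
    [-0.3,0.04,0,0,0,0.089,60],
    [-0.32,0.04,0,0,0,0.089,60],
    [-0.32,0.04,0,0,0,0.089,60],
    [-0.32,0.04,0,0,0,0.089,60],
    [-0.32,0.04,0,0,0,0.089,60],
    [-0.32,0.04,0,0,0,0.089,60]
  ]
}}

```text
time_s: 13.25
eef_pos: [0.4955, -0.3248, 0.4194]
tool_rot: [2.51, 1.889, 0.0]
wrist_force: [-0.5, 0.2, 0.2]
finger_gap: 0.06
gripper_force: 0.0
```

Run:
```python
from h import *
st(); snap("wrist","pics/w7.png"); go([.4665,-.43,.42],73.7)
```

```text
t 13.25 p [ 0.4955 -0.3248  0.4194] yaw 73.91 zax [ 2.e-04  0.e+00 -1.e+00] F [-0.5  0.2  0.2] gap 0.06 gf 0.0 q [ 0.76  0.3  -0.36  1.76  0.12  1.1   0.09]
row [-0.2723, 0.0033, -0.0016, 0.0001, 0.0, 0.001]
```

>>> {"fn": "move_arm", "kwargs": {
  "series": [
    [-0.1,0,0,0,0,0,60],
    [-0.2,0,0,0,0,0,60],
    [-0.25,0,0,0,0,0,60],
    [-0.25,0,0,0,0,0,60],
    [-0.25,0,0,0,0,0,60],
    [-0.25,0,0,0,0,0,60],
    [-0.25,0,0,0,0,0,60],
    [-0.25,0,0,0,0,0,60]
  ]
}}

```text
time_s: 14.1
eef_pos: [0.4678, -0.4212, 0.4193]
tool_rot: [2.511, 1.888, 0.0]
wrist_force: [-0.3, 0.3, -0.9]
finger_gap: 0.06
gripper_force: 0.0
```

Run:
```python
from h import *
st(); b=snap("wrist","pics/w8.png"); a=load("pics/w7.npz")
cv2.imwrite("pics/cov.png",np.hstack([a["image"][130:480,180:460,::-1],b["image"][0:350,180:460,::-1]]))
```

```text
t 14.1 p [ 0.4678 -0.4212  0.4193] yaw 73.87 zax [ 2.e-04  1.e-04 -1.e+00] F [-0.3  0.3 -0.9] gap 0.06 gf 0.0 q [ 0.87  0.36 -0.31  1.68  0.12  1.12  0.25]
```

View pics/cov.png

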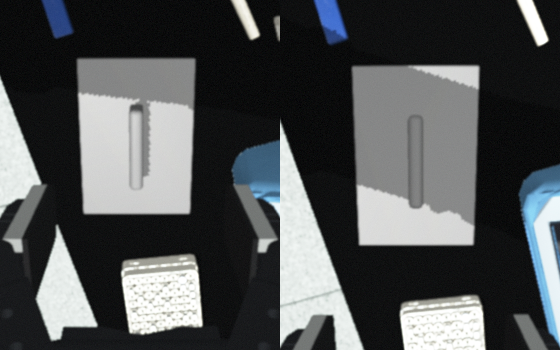

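The crops show the cover panel in both views. The handle's top ends in full pixels are far (317,241) and near (316,319) in w7, and far (315,115) and near (315,208) in w8.

Run:
```python
from meas import *
a,b=load("pics/w7.npz"),load("pics/w8.npz")
def srt(q): # order: by row then col
    q=q[np.argsort(q[:,1])]; return np.vstack([q[:2][np.argsort(q[:2,0])],q[2:][np.argsort(q[2:,0])]])
qa,qb=srt(quad(a,(245,180,385,350),60)),srt(quad(b,(240,58,390,252),60))
for n,w,q in(("w7",a,qa),("w8",b,qb)):
    P=plane(w,q,.012)[:,:2]; print(n,P.mean(0).round(4),[round(float(np.linalg.norm(P[i]-P[j])),4) for i,j in((0,1),(1,3),(3,2),(2,0))],"ydir",[round(float(np.degrees(np.arctan2(*(P[i]-P[j])[::-1]))),2) for i,j in((0,2),(1,3))])
print("tri corners",np.round([tri([(a,p),(b,q)]) for p,q in zip(qa,qb)],4).tolist())
f=tri([(a,(317,241)),(b,(315,115))]);n=tri([(a,(316,319)),(b,(315,208))]);print("handle",f.round(4),n.round(4),((f+n)/2).round(4),np.linalg.norm(f-n),np.degrees(np.arctan2(*(f-n)[1::-1])))
st(); go([.4765,-.3805,.26],73.9)
```

```text
w7 [ 0.4761 -0.3807] [0.1037, 0.1528, 0.1053, 0.1528] ydir [73.62, 74.22]
w8 [ 0.4764 -0.3803] [0.1033, 0.1523, 0.1044, 0.1524] ydir [73.5, 73.92]
tri corners [[0.4479, -0.2928, 0.0128], [0.5471, -0.3217, 0.0124], [0.4052, -0.4383, 0.0143], [0.5053, -0.4675, 0.014]]
handle [ 0.4871 -0.3453  0.0431] [ 0.4661 -0.4155  0.0389] [ 0.4766 -0.3804  0.041 ] 0.07343216622768793 73.28777729686738
t 14.15 p [ 0.4677 -0.4214  0.4193] yaw 73.85 zax [ 1.e-04 -0.e+00 -1.e+00] F [-0.1  0.6  0.3] gap 0.0601 gf 0.0 q [ 0.87  0.36 -0.31  1.68  0.12  1.12  0.25]
row [0.1043, -0.0074, 0.3982, 0.0, -0.0, -0.0003]
```

>>> {"fn": "move_arm", "kwargs": {
  "series": [
    [0.05,-0.005,0.1,0,0,0,50],
    [0.104,-0.007,0.2,0,0,0,50],
    [0.104,-0.007,0.3,0,0,0,50],
    [0.104,-0.007,0.38,0,0,0,50],
    [0.104,-0.007,0.4,0,0,0,50],
    [0.104,-0.007,0.4,0,0,0,50],
    [0.104,-0.007,0.4,0,0,0,50],
    [0.104,-0.007,0.4,0,0,0,50]
  ]
}}

```text
time_s: 14.95
eef_pos: [0.4769, -0.3816, 0.261]
tool_rot: [2.51, 1.884, 0.001]
wrist_force: [0.3, -0.3, 0.2]
finger_gap: 0.0499
gripper_force: 0.0
```

Run:
```python
from h import *
st(); go([.4764,-.3804,.204],73.8)
```

```text
t 14.95 p [ 0.4769 -0.3816  0.261 ] yaw 73.79 zax [ 0.0022 -0.0016 -1.    ] F [ 0.3 -0.3  0.2] gap 0.0499 gf 0.0 q [ 0.8   0.5  -0.3   1.86  0.19  0.81  0.12]
row [0.0028, -0.0023, 0.1425, 0.0008, 0.0003, -0.0001]
```

>>> {"fn": "move_arm", "kwargs": {
  "series": [
    [0,0,0.04,0,0,0,50],
    [0,0,0.08,0,0,0,50],
    [0,0,0.12,0,0,0,50],
    [0,0,0.14,0,0,0,50],
    [0,0,0.14,0,0,0,50],
    [0,0,0.14,0,0,0,50],
    [0,0,0.14,0,0,0,50],
    [0,0,0.14,0,0,0,50]
  ]
}}

```text
time_s: 15.75
eef_pos: [0.4765, -0.3813, 0.2037]
tool_rot: [2.512, 1.886, 0.0]
wrist_force: [0.2, -0.2, -0.3]
finger_gap: 0.0501
gripper_force: 0.0
```

Run:
```python
from h import *
st()
```

```text
t 15.75 p [ 0.4765 -0.3813  0.2037] yaw 73.8 zax [ 8.e-04 -5.e-04 -1.e+00] F [ 0.2 -0.2 -0.3] gap 0.0501 gf 0.0 q [ 0.78  0.58 -0.28  1.88  0.23  0.71  0.09]
```

>>> {"fn": "move_arm", "kwargs": {
  "series": [
    [0,0,0,0,0,0,8],
    [0,0,0,0,0,0,8],
    [0,0,0,0,0,0,8],
    [0,0,0,0,0,0,8],
    [0,0,0,0,0,0,8],
    [0,0,0,0,0,0,8],
    [0,0,0,0,0,0,8],
    [0,0,0,0,0,0,8]
  ],
  "grip_force": 80
}}

```text
time_s: 16.55
eef_pos: [0.4764, -0.3812, 0.2036]
tool_rot: [2.512, 1.886, 0.0]
wrist_force: [-1.6, 0.9, 6.3]
finger_gap: 0.0099
gripper_force: 78.0
```

Run:
```python
from h import *
st()
```

```text
t 16.55 p [ 0.4764 -0.3812  0.2036] yaw 73.8 zax [ 3.e-04 -3.e-04 -1.e+00] F [-1.6  0.9  6.3] gap 0.0099 gf 78.0 q [ 0.78  0.58 -0.28  1.88  0.23  0.71  0.09]
```

>>> {"fn": "move_arm", "kwargs": {
  "series": [
    [0,0,-0.01,0,0,0,8],
    [0,0,-0.03,0,0,0,8],
    [0,0,-0.08,0,0,0,8],
    [0,0,-0.15,0,0,0,8],
    [0,0,-0.23,0,0,0,8],
    [0,0,-0.31,0,0,0,8],
    [0,0,-0.37,0,0,0,8],
    [0,0,-0.4,0,0,0,8]
  ]
}}

```text
time_s: 17.35
eef_pos: [0.4765, -0.3813, 0.3659]
tool_rot: [2.51, 1.884, 0.001]
wrist_force: [0.3, -0.1, -2.7]
finger_gap: 0.0097
gripper_force: 77.4
```

Run:
```python
from h import *
st(); go([.4766,-.07,.37],90)
```

```text
t 17.35 p [ 0.4765 -0.3813  0.3659] yaw 73.8 zax [ 0.0024 -0.0018 -1.    ] F [ 0.3 -0.1 -2.7] gap 0.0097 gf 77.4 q [ 0.82  0.38 -0.32  1.78  0.14  1.01  0.17]
row [0.7473, -0.217, -0.0116, 0.0008, 0.0005, -0.09]
```

>>> {"fn": "move_arm", "kwargs": {
  "series": [
    [0.06,-0.02,0,0,0,-0.01,8],
    [0.15,-0.04,0,0,0,-0.025,8],
    [0.25,-0.07,-0.01,0,0,-0.04,8],
    [0.36,-0.105,-0.01,0,0,-0.055,8],
    [0.47,-0.135,-0.01,0,0,-0.07,8],
    [0.58,-0.17,-0.01,0,0,-0.085,8],
    [0.67,-0.195,-0.01,0,0,-0.09,8],
    [0.75,-0.217,-0.01,0,0,-0.09,8]
  ]
}}

```text
time_s: 18.15
eef_pos: [0.4761, -0.0669, 0.3669]
tool_rot: [-2.219, -2.223, 0.001]
wrist_force: [0.2, -0.2, -2.1]
finger_gap: 0.0094
gripper_force: 77.3
```

Run:
```python
from h import *
st(); go([.4766,.1664,.34],100.7)
```

```text
t 18.15 p [ 0.4761 -0.0669  0.3669] yaw 90.1 zax [-5.e-04 -0.e+00 -1.e+00] F [ 0.2 -0.2 -2.1] gap 0.0094 gf 77.3 q [ 0.51  0.19 -0.55  2.04  0.12  0.94 -0.11]
row [0.5832, 0.0023, 0.0673, -0.0001, -0.0, -0.0589]
```

>>> {"fn": "move_arm", "kwargs": {
  "series": [
    [0.1,0,0,0,0,-0.01,8],
    [0.21,0,0.01,0,0,-0.025,8],
    [0.32,0,0.02,0,0,-0.04,8],
    [0.43,0,0.03,0,0,-0.059,8],
    [0.53,0,0.05,0,0,-0.059,8],
    [0.583,0.002,0.067,0,0,-0.059,8],
    [0.583,0.002,0.067,0,0,-0.059,8],
    [0.583,0.002,0.067,0,0,-0.059,8]
  ]
}}

```text
time_s: 18.95
eef_pos: [0.4772, 0.1643, 0.3398]
tool_rot: [-2.004, -2.418, 0.002]
wrist_force: [-0.2, -1.0, -3.1]
finger_gap: 0.0096
gripper_force: 77.3
```

Run:
```python
from meas import *
st(); w=snap("wrist","pics/w9.png"); st(); go([.4766,.1664,.275],100.7)
s=manip.read_state(); c=np.array(s["eef_pos"])[:2]; a=np.radians(100.65); y=np.array([np.cos(a),np.sin(a)]); x=np.array([y[1],-y[0]])
# cover far corners in view: gray panel profile along columns
g=cv2.cvtColor(w["image"],cv2.COLOR_RGB2GRAY)
for col in(250,290,340,380): print(col,g[60:230:5,col].tolist())
for r in(200,240): print(r,g[r,190:460:5].tolist())
```

```text
t 18.95 p [0.4772 0.1643 0.3398] yaw 100.68 zax [-1.3e-03 -3.0e-04 -1.0e+00] F [-0.2 -1.  -3.1] gap 0.0096 gf 77.3 q [ 0.14  0.3  -0.7   2.01  0.24  0.91 -0.49]
t 19.0 p [0.4774 0.1637 0.3401] yaw 100.61 zax [-8.e-04 -5.e-04 -1.e+00] F [ 0.  -1.1 -2.3] gap 0.0095 gf 77.3 q [ 0.14  0.3  -0.7   2.01  0.24  0.91 -0.49]
row [0.0071, -0.0005, 0.1626, -0.0003, 0.0001, -0.0005]
250 [18, 16, 15, 17, 16, 15, 14, 15, 14, 9, 255, 254, 208, 210, 209, 209, 210, 209, 208, 210, 208, 210, 209, 210, 211, 209, 209, 210, 210, 209, 209, 209, 208, 209]
290 [15, 13, 15, 12, 10, 11, 14, 13, 16, 8, 255, 251, 205, 206, 207, 207, 207, 206, 207, 207, 206, 209, 205, 207, 207, 204, 204, 207, 207, 208, 206, 207, 206, 209]
340 [18, 17, 13, 15, 17, 19, 12, 15, 13, 11, 255, 250, 202, 202, 204, 202, 203, 200, 204, 202, 201, 204, 202, 201, 203, 202, 203, 203, 202, 202, 204, 202, 203, 201]
380 [15, 14, 12, 13, 12, 10, 13, 14, 16, 16, 255, 243, 198, 198, 198, 202, 199, 200, 199, 201, 199, 201, 200, 198, 199, 199, 203, 199, 198, 200, 198, 199, 200, 199]
200 [209, 208, 210, 211, 211, 210, 210, 211, 211, 210, 209, 210, 210, 211, 209, 210, 209, 208, 207, 206, 207, 206, 206, 205, 206, 205, 203, 204, 203, 204, 202, 201, 202, 201, 201, 201, 200, 201, 198, 198, 198, 199, 197, 198, 196, 197, 194, 194, 194, 195, 194, 192, 193, 154]
240 [209, 207, 208, 206, 209, 207, 209, 208, 208, 209, 207, 208, 208, 207, 208, 209, 210, 208, 208, 208, 206, 207, 205, 85, 81, 92, 88, 89, 78, 73, 122, 123, 184, 201, 201, 198, 200, 199, 201, 199, 200, 197, 197, 198, 196, 195, 191, 193, 125, 143, 174, 189, 188, 7]
```

Run:
```python
from h import *
w=load("pics/w9.npz"); g=cv2.cvtColor(w["image"],cv2.COLOR_RGB2GRAY).astype(float)
def edge(line,lv,o): 
    i=next(k for k in range(1,len(line)) if (line[k-1]-lv)*(line[k]-lv)<=0 and line[k]!=line[k-1]); return o+i-1+(lv-line[i-1])/(line[i]-line[i-1])
c=np.array([.4772,.1643]); a=np.radians(100.65); y=np.array([np.cos(a),np.sin(a)]); x=np.array([y[1],-y[0]])
loc=lambda uv,z:(lambda P:np.c_[P@x,P@y]*1e3)(plane(w,uv,z)[:,:2]-c)
cols=range(250,400,10)
rim=[(u,edge(g[95:115,u],130,95)) for u in cols]; cov=[(u,edge(g[112:130,u],232,112)) for u in cols]
print("rim far",loc(rim,.066)[:,1].mean().round(2),"exp 78 ; cover far",loc(cov,.148)[:,1].mean().round(2),"exp 76")
print("tilt",np.polyfit(*loc(rim,.066).T,1)[0].round(4),np.polyfit(*loc(cov,.148).T,1)[0].round(4))
for r in(111,113): 
    k=np.where(g[r,150:480]>130)[0]+150; print("rim row",r,k.min(),k.max(),loc([(k.min()-.5,r),(k.max()+.5,r)],.066)[:,0].round(2))
for r in(150,180,210):
    k=np.where(g[r,120:480]>130)[0]+120; print("cov row",r,k.min(),k.max(),g[r,k.min()-2:k.min()+6],g[r,k.max()-5:k.max()+3],loc([(k.min()-.5,r),(k.max()+.5,r)],.148)[:,0].round(2))
```

```text
rim far 80.75 exp 78 ; cover far 76.34 exp 76
tilt 0.0016 0.0011
rim row 111 150 479 [-91.73  86.93]
rim row 113 152 479 [-90.74  87.03]
cov row 150 179 459 [ 89. 118. 163. 192. 209. 211. 213. 213.] [195. 194. 193. 192. 184. 161. 121.  69.] [-51.22  51.88]
cov row 180 182 457 [ 66. 127. 176. 199. 209. 210. 212. 212.] [193. 193. 191. 190. 177. 154. 111.  54.] [-51.09  52.09]
cov row 210 184 454 [ 28.  80. 148. 186. 203. 208. 208. 210.] [190. 193. 194. 190. 185. 161. 115.  59.] [-51.36  51.95]
```

Run:
```python
from h import *
w=load("pics/w9.npz"); g=cv2.cvtColor(w["image"],cv2.COLOR_RGB2GRAY).astype(float)
c=np.array([.4772,.1643]); a=np.radians(100.65); y=np.array([np.cos(a),np.sin(a)]); x=np.array([y[1],-y[0]])
for r in(111,112,113,114):
    b=g[r]<100; l=max(np.where(b[:320])[0]); h=320+min(np.where(b[320:])[0])
    P=plane(w,[(l+.5,r),(h-.5,r)],.066)[:,:2]-c; print(r,l,h,(P@x*1e3).round(2),(P@x*1e3).mean().round(2))
st(); go([.4767,.1666,.275],100.7)
```

```text
111 220 420 [-53.    54.29] 0.64
112 219 421 [-53.58  54.86] 0.64
113 219 421 [-53.61  54.89] 0.64
114 219 421 [-53.64  54.92] 0.64
t 19.0 p [0.4774 0.1637 0.3401] yaw 100.61 zax [-8.e-04 -5.e-04 -1.e+00] F [ 0.  -1.1 -2.3] gap 0.0095 gf 77.3 q [ 0.14  0.3  -0.7   2.01  0.24  0.91 -0.49]
row [0.0076, -0.0001, 0.1626, -0.0003, 0.0001, -0.0005]
```

>>> {"fn": "move_arm", "kwargs": {
  "series": [
    [0.007,0,0.03,0,0,0,8],
    [0.007,0,0.06,0,0,0,8],
    [0.007,0,0.1,0,0,0,8],
    [0.007,0,0.13,0,0,0,8],
    [0.007,0,0.15,0,0,0,8],
    [0.007,0,0.16,0,0,0,8],
    [0.007,0,0.16,0,0,0,8],
    [0.007,0,0.16,0,0,0,8]
  ]
}}

```text
time_s: 19.8
eef_pos: [0.4771, 0.1672, 0.2767]
tool_rot: [2.006, 2.417, 0.001]
wrist_force: [-0.1, 0.3, -2.1]
finger_gap: 0.0097
gripper_force: 77.3
```

Run:
```python
from h import *
st(); go([.4770,.1667,.2616],100.7)
```

```text
t 19.8 p [0.4771 0.1672 0.2767] yaw 100.63 zax [ 5.e-04  2.e-04 -1.e+00] F [-0.1  0.3 -2.1] gap 0.0097 gf 77.3 q [ 0.09  0.39 -0.66  2.06  0.33  0.79 -0.58]
row [-0.0011, -0.0004, 0.0377, 0.0002, -0.0, -0.0004]
```

>>> {"fn": "move_arm", "kwargs": {
  "series": [
    [-0.001,0,0.008,0,0,0,8],
    [-0.001,0,0.015,0,0,0,8],
    [-0.001,0,0.022,0,0,0,8],
    [-0.001,0,0.028,0,0,0,8],
    [-0.001,0,0.032,0,0,0,8],
    [-0.001,0,0.035,0,0,0,8],
    [-0.001,0,0.036,0,0,0,8],
    [-0.001,0,0.036,0,0,0,8]
  ]
}}

```text
time_s: 20.6
eef_pos: [0.477, 0.1667, 0.2619]
tool_rot: [-2.006, -2.417, -0.0]
wrist_force: [0.0, -0.5, -2.5]
finger_gap: 0.0096
gripper_force: 77.3
```

Run:
```python
from h import *
st()
```

```text
t 20.6 p [0.477  0.1667 0.2619] yaw 100.62 zax [-0.e+00  1.e-04 -1.e+00] F [ 0.  -0.5 -2.5] gap 0.0096 gf 77.3 q [ 0.08  0.41 -0.65  2.07  0.35  0.77 -0.6 ]
```

>>> {"fn": "move_arm", "kwargs": {
  "series": [
    [0,0,0.002,0,0,0,8],
    [0,0,0.003,0,0,0,8],
    [0,0,0.003,0,0,0,8],
    [0,0,0.003,0,0,0,8],
    [0,0,0.003,0,0,0,8],
    [0,0,0.003,0,0,0,8],
    [0,0,0.003,0,0,0,8],
    [0,0,0.003,0,0,0,8]
  ]
}}

```text
time_s: 21.4
eef_pos: [0.477, 0.1668, 0.2614]
tool_rot: [2.006, 2.417, 0.0]
wrist_force: [-4.8, -2.7, 13.0]
finger_gap: 0.0096
gripper_force: 79.4
```

>>> {"fn": "move_arm", "kwargs": {
  "series": [
    [0,0,0,0,0,0,14],
    [0,0,0,0,0,0,25],
    [0,0,0,0,0,0,40],
    [0,0,0,0,0,0,40],
    [0,0,-0.03,0,0,0,40],
    [0,0,-0.1,0,0,0,40],
    [0,0,-0.2,0,0,0,40],
    [0,0,-0.3,0,0,0,40]
  ]
}}

```text
time_s: 22.2
eef_pos: [0.4766, 0.1668, 0.3827]
tool_rot: [-2.005, -2.418, 0.0]
wrist_force: [0.8, -0.2, -0.1]
finger_gap: 0.0398
gripper_force: 0.0
```

>>> {"fn": "move_arm", "kwargs": {
  "series": [
    [0,0,-0.1,0,0,0,40],
    [0,0,-0.1,0,0,0,40],
    [0,0,-0.1,0,0,0,40],
    [0,0,-0.1,0,0,0,40],
    [0,0,-0.1,0,0,0,40],
    [0,0,-0.1,0,0,0,40],
    [0,0,-0.1,0,0,0,40],
    [0,0,-0.1,0,0,0,40]
  ]
}}

```text
time_s: 23.0
eef_pos: [0.477, 0.1667, 0.4204]
tool_rot: [-2.006, -2.417, 0.001]
wrist_force: [0.3, 0.1, 0.4]
finger_gap: 0.0399
gripper_force: 0.0
```

Run:
```python
from meas import *
st(); w=snap("wrist","pics/w10.png"); t=snap("top","pics/top10.png")
s=manip.read_state(); c=np.array([.4770,.1667]); a=np.radians(100.65); y=np.array([np.cos(a),np.sin(a)]); x=np.array([y[1],-y[0]])
# predicted panel-top corners (z .070) and rim corners (z .066)
for n,hx,hy,z in(("panel",52,76,.070),("rim",54,78,.066)):
    print(n,proj(w,[[*(c+x*i*hx/1e3+y*j*hy/1e3),z] for i,j in((-1,1),(1,1),(1,-1),(-1,-1))]).round(1).tolist())
g=cv2.cvtColor(w["image"],cv2.COLOR_RGB2GRAY)
for u in(275,310,350): 
    k=np.where(g[:,u]>100)[0]; print(u,[(r,int(g[r,u])) for r in range(95,150,2)])
for r in(180,220,260): print(r,g[r,228:262:2].tolist(),g[r,378:420:2].tolist())
u=[275,350]
for v in u: print(v,"bottom",[(r,int(g[r,v])) for r in range(300,345,2)])
```

```text
t 23.0 p [0.477  0.1667 0.4204] yaw 100.63 zax [-6.e-04  1.e-04 -1.e+00] F [0.3 0.1 0.4] gap 0.0399 gf 0.0 q [ 0.19  0.2  -0.73  1.93  0.15  1.07 -0.42]
panel [[245.6, 117.8], [391.9, 117.5], [383.3, 313.2], [255.1, 313.4]]
rim [[243.6, 115.0], [393.9, 114.7], [385.0, 313.4], [253.5, 313.5]]
275 [(95, 18), (97, 15), (99, 15), (101, 16), (103, 15), (105, 19), (107, 16), (109, 20), (111, 15), (113, 39), (115, 245), (117, 251), (119, 219), (121, 228), (123, 229), (125, 228), (127, 229), (129, 229), (131, 228), (133, 229), (135, 229), (137, 228), (139, 228), (141, 229), (143, 228), (145, 229), (147, 228), (149, 228)]
310 [(95, 16), (97, 14), (99, 18), (101, 14), (103, 17), (105, 12), (107, 16), (109, 19), (111, 15), (113, 48), (115, 253), (117, 250), (119, 217), (121, 227), (123, 225), (125, 225), (127, 226), (129, 227), (131, 226), (133, 224), (135, 226), (137, 226), (139, 227), (141, 226), (143, 226), (145, 225), (147, 226), (149, 226)]
350 [(95, 19), (97, 19), (99, 13), (101, 16), (103, 17), (105, 16), (107, 14), (109, 16), (111, 13), (113, 57), (115, 254), (117, 252), (119, 215), (12
[... 523 characters left out ...]
[15, 16, 13, 16, 16, 17, 20, 14, 62, 161, 178, 178, 254, 249, 218, 219, 218] [140, 138, 137, 137, 167, 154, 19, 11, 15, 12, 12, 11, 8, 15, 10, 11, 11, 11, 10, 12, 10]
275 bottom [(300, 215), (302, 213), (304, 213), (306, 213), (308, 204), (310, 175), (312, 139), (314, 60), (316, 5), (318, 8), (320, 9), (322, 15), (324, 11), (326, 6), (328, 8), (330, 10), (332, 44), (334, 75), (336, 72), (338, 60), (340, 52), (342, 41), (344, 21)]
350 bottom [(300, 139), (302, 136), (304, 139), (306, 137), (308, 137), (310, 135), (312, 114), (314, 40), (316, 17), (318, 9), (320, 8), (322, 10), (324, 10), (326, 9), (328, 9), (330, 14), (332, 12), (334, 14), (336, 9), (338, 13), (340, 14), (342, 13), (344, 12)]
```

The cover's edges match the seated prediction: far edge row 118 against 117.8, an even rim margin, and contact at the expected height. I'll hand the job in.

```bash
python3 -c "
from h import *
print(manip.job_done()); st()"
```

```text
the job is handed in; nothing more can be done
None
the job is handed in; nothing more can be done
```

The block is home on the well floor and the cover sits level on the rim by my last camera and force readings; nothing touched the pen or USB stick, and the job was handed in at about 23 s (no verdict came back).

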